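# Slide the board out over the washing-up bowl and push the used icing parts in

## Task

Push the thin wooden board along its steel stand until the middle of its leading edge stands over the middle of the white bowl at the end of the stand, and leave it lying flat like that; then push the used nozzle and the plastic coupler that stand on the board off that edge, so that both drop into the bowl. Only push with the fingertips: never pinch or lift anything, do not let anything fall outside the bowl, and leave the bowl, the clean nozzles and everything else where they are.

Things in the scene. Friction and masses are not known exactly. Their poses are not given: they have to be found in the camera images.
- bridge: low stand of bent stainless sheet, fixed, open at both ends: deck 190 mm long (along its x) and 241 mm wide between two guide lips 3 mm thick. Origin on the worktop under the middle of the deck. x points level along the way the board slides, toward the bowl; z up. Deck top 68 mm above the worktop, lip tops 76 mm. The deck's end edges lie at x = -95 and +95 mm.
- board: plain wooden board, 290 (its x) x 235 x 8 mm, 0.3 to 0.6 kg, loose on the deck between the lips (2.5 mm play each side). Origin in the middle of its underside, 68 mm above the worktop; top face at 76 mm. Longer than the deck: at the start it sticks out 70 to 95 mm past the deck's back end (-x), in place still 10 mm, so its back edge is pushed from outside the stand. Pressed down there it tips.
- board_edge (a point): middle of the board's leading edge, at its top (board x = +145 mm, 76 mm above the worktop): this point is to stand over the middle of the bowl
- board_back (a point): middle of the board's rear edge, at half its thickness (board x = -145 mm, 72 mm above the worktop), where it can be pushed
- bowl: empty round white bowl, loose, 124 mm across at the rim and 55 mm high, floor inside at 11 mm, standing on the worktop off the leading end of the stand, its near rim under or just beyond the deck's edge. Origin in the middle of its underside.
- coupler: used icing-bag coupler, white plastic, round, 27 mm across and 26 mm high, stepped, about 20 g, standing on the board. Origin in the middle of its underside.
- used_nozzle: used steel icing nozzle, a cone 20 mm across at the foot and 34 mm high, about 20 g, standing on its wide end on the board. Origin in the middle of its wide end.
- clean_nozzle_a: clean nozzle, the same cone, standing on the worktop: leave it alone. Origin in the middle of its wide end.
- clean_nozzle_b: clean nozzle, the same cone, standing on the worktop: leave it alone. Origin in the middle of its wide end.
- cream_bowl: patterned bowl, 116 mm across and 52 mm high, on the worktop: leave it alone. Origin in the middle of its underside.
- spatula: spatula with an orange handle, 280 mm long (along its y), 58 mm wide, 18 mm high, lying on the worktop: leave it alone. Origin in the middle of its underside.
- teaspoon: steel teaspoon, 132 mm long (along its x), 26 mm wide, lying on the worktop: leave it alone. Origin in the middle of its underside.
- timer: red wind-up kitchen timer, 52 x 66 mm and 66 mm high, on the worktop behind the work: leave it alone. Origin in the middle of its underside.

How it is judged:
By the outcome, as a careful person would: the job done as asked, in the order asked, and still so for the second after the job is handed in, with the robot touching nothing.
It also fails if it takes over 61 s, if anything falls off the work surface, if the arm or the gripper's body presses on something with over 40 N, if the wrist force passes 120 N, or if a joint passes its speed limit or range.

## Robot

A 7-joint arm with a two-finger parallel gripper is mounted at the origin on a cart in front of the work surface, level with it; the furniture and walls round the work are solid. World frame = base frame: x ahead of the robot, y to its left, z up, the work surface at z = 0. Lengths are in mm, angles in rad, forces in N, time in s.
With the tool pointing down it reaches from about 400 to 875 mm from the base axis. Payload 4.4 kg.
Tool frame: the origin (TCP) lies between the finger pads; the fingertips stand 22 mm ahead of it and the grasp point (between the pads) lies 3 mm ahead of it; z points along the fingers, y is the line along which they close (so a half turn about z gives the same grasp; the last joint's range is limited). The gripper opens to 85 mm and grips with 20 to 120 N. Pads are 22 mm wide; open, the fingers measure 114 mm over their backs; the gripper's body (76 mm by 85 mm) begins 54 mm behind the grasp point. The pads swing forward as they close: fully open they stand 13 mm farther back than shut.
Start: joints at [1.266, 0.628, 0.038, 1.517, -0.027, 0.996, -0.02], TCP at [153.775, -631.562, 253.313] pointing down, gripper open.
Joint ranges: [-3.06, 3.06], [-0.37, 2.12], [-1.25, 1.32], [0.18, 2.47], [-1.1, 4.24], [0.23, 1.98], [-2.94, 2.94]. Speed limits (rad/s): [2.57, 2.57, 3.14, 3.14, 3.14, 3.14, 3.14].

## Interface

Orientations are given as [roll, pitch, yaw] about the fixed x, y, z axes, in that order (R = Rz(yaw) Ry(pitch) Rx(roll)).
In Python, from cell import ctrl gives the robot as it stands.
- The arm moves only by the tool step_arm, never from a script. Its argument "plan" is a list of rows, each an object of numbers: "dx", "dy", "dz": the shift along the tool's x, y, z scaled (see below); "ax", "ay", "az": the turn, a rotation vector about the tool's x, y, z scaled (see below); "gripper": the opening, from 0 (shut) to 1 (fully open). A call has 1 to 20 rows; each row shifts and turns the commanded pose from where the row before left it, along the tool's axes as they then stand; what a row does not reach is not made up. The controller multiplies each number of a shift by 0.3 m and each number of a turn by 90 degrees. A row lasts 1/8 s, in which the tool goes at most 62.5 mm and 10.7 degrees, less where a joint would pass 70% of its speed; a pose out of reach is approached as far as the arm can. A call with a number of a shift or a turn outside -1 to 1 is refused whole. A call with a gripper value outside its range is refused whole. The fingers move at their own pace and stop on an object; the grip force is fixed at half the most. Time passes only in rows, so rows that do not move let the fingers close. It gives the time, the measured TCP pose, the force, the opening and the grip force at its end, in the units of the state.
- ctrl.read_state(): the state, without advancing time (a new reading comes with each control period).
- ctrl.get_image(name): name is "scene" or "top" or "wrist"; returns a dict with "color" (420x560x3 uint8, red, green, blue), "range_z" (420x560 float32, mm along the optical axis (not along the pixel's ray), 0 where there is no reading), "fx", "fy", "cx", "cy" (pixels), "T" (4x4, takes a point from camera to world coordinates); the wrist camera has in their place "T_tool_cam" (4x4, takes a point from camera to tool coordinates, whose origin is the TCP and whose axes are the flange's). Camera axes: x right, y down, z forward; pixel columns grow to the right and rows downward; lengths in mm; the calibration is good to about 2 mm. A picture is of the moment at which its call begins: read the wrist's pose just before it.
- ctrl.finish_job(): hands the job in; it is judged then, once.
The state is a dict: "clock": time; "qpos": joint angles; "qd": joint speeds; "tau": joint torques, N m; "eef_pos": TCP position; "tool_rot": TCP orientation; "force": force on the tool from outside, world axes, zero at the start; "torque": the same for the moment, N m; "width": finger opening in mm; "gripper_force": force on a finger pad.
Only numpy, scipy, OpenCV 4.12 (cv2) and the standard library are available. Lean on these libraries where they do the work, as an engineer would, in place of code of your own. Each camera call takes 0.05 s, during which the arm holds its last target. There are 200 camera calls.

## Working session

There is one attempt and no reset: what is moved stays moved. The work goes in short steps, Python scripts to look and compute and a tool call to move; the robot and the scene stay as the last step left them, time stands still between calls to the robot, and variables do not carry over. Pictures are saved under pics/ and viewed, at most 10 in all, crops included, and the job is handed in when it is done.

Besides the shell and the picture viewer there is one more tool, called after ">>>" as name(argument=value, ...), one argument or row to a line, values as JSON. step_arm: Moves the arm, as the interface text tells. Shifts and turns lie within -1 to 1; 1 stands for 0.3 m of shift or 90 degrees of turn. Its arguments: {"type":"object","properties":{"plan":{"type":"array"}},"required":["plan"]}

```bash
mkdir -p pics; ls; python3 - <<'E'
from cell import ctrl
import cv2,numpy as np
s=ctrl.read_state();print(s['clock'],s['eef_pos'],s['tool_rot'],s['force'],s['width'])
for n in('scene','top'):
    im=ctrl.get_image(n);np.savez(f'{n}0.npz',**im)
    cv2.imwrite(f'pics/{n}0.png',im['color'][:,:,::-1]);print(n,im['fx'],im['cx'],im['cy'],np.round(im['T'],3).tolist(),(im['range_z']>0).mean())
E
```

```text
pics
0.0 [ 153.61949249 -630.94898542  252.38235804] [-3.13962468e+00  1.30323615e-05  2.38774592e-01] [-1.00598903 -0.73673492 -0.0663095 ] 85.73115210385458
scene 543.3444549741503 284.51238910639125 211.66795373308125 [[0.657, -0.476, 0.585, -165.731], [-0.754, -0.397, 0.524, -803.472], [-0.017, -0.785, -0.62, 850.118], [0.0, 0.0, 0.0, 1.0]] 0.9962755102040817
top 448.1856050256448 282.60046818492714 204.76809465892097 [[0.002, -0.994, 0.109, 423.105], [-1.0, -0.002, -0.0, -125.111], [0.0, -0.109, -0.994, 1376.345], [0.0, 0.0, 0.0, 1.0]] 0.996156462585034
```

View pics/top0.png

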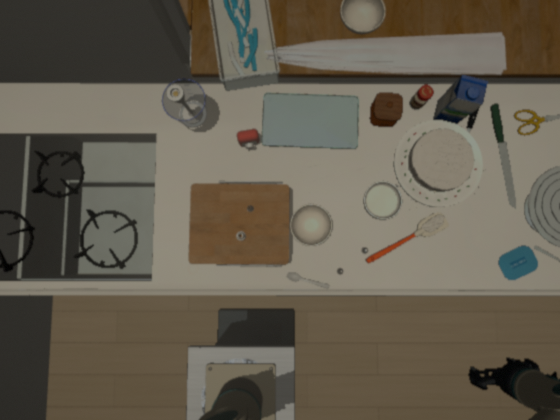

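View pics/scene0.png

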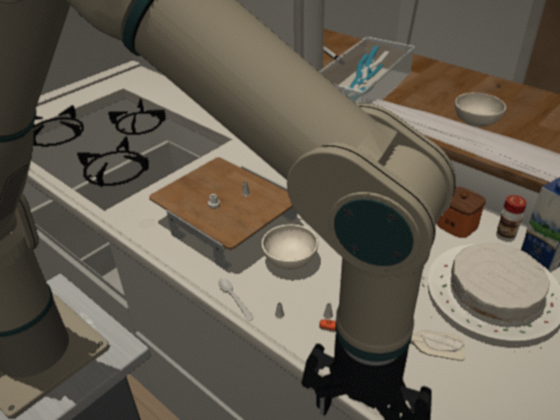

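The top view shows the board at cols 190–291, rows 182–266, and the work bowl at (312,225). The coupler is at (240,236), the used nozzle at (250,209), and the clean nozzles at (340,270) and (365,250). The scene view agrees; the board slides toward world −y.

```bash
cat > h.py <<'E'
import numpy as np,cv2
def rays(im,uv,z):
    uv=np.asarray(uv,float).reshape(-1,2);T=im['T']
    d=np.c_[(uv[:,0]-im['cx'])/im['fx'],(uv[:,1]-im['cy'])/im['fy'],np.ones(len(uv))]@T[:3,:3].T
    return T[:3,3]+d*((z-T[2,3])/d[:,2])[:,None]
def cloud(im):
    h,w=im['range_z'].shape;u,v=np.meshgrid(np.arange(w),np.arange(h));r=im['range_z']
    c=np.stack([(u-im['cx'])/im['fx']*r,(v-im['cy'])/im['fy']*r,r],-1)
    return c@im['T'][:3,:3].T+im['T'][:3,3]
def board(im):
    """board rectangle on its top plane: center, size, yaw of long side"""
    P=cloud(im);c=im['color'].astype(int)
    m=((abs(P[...,2]-76)<14)&(c[...,0]-c[...,2]>25)&(P[...,0]>330)&(P[...,0]<700)&(abs(P[...,1])<320)).astype(np.uint8)
    m=cv2.morphologyEx(m,cv2.MORPH_OPEN,np.ones((3,3)))
    cs=max(cv2.findContours(m,cv2.RETR_EXTERNAL,cv2.CHAIN_APPROX_NONE)[0],key=cv2.contourArea)
    W=rays(im,cs.reshape(-1,2),76)[:,:2].astype(np.float32)
    return cv2.minAreaRect(W),m,W
E
python3 - <<'E'
from h import *
for n in('top','scene'):
    im=dict(np.load(n+'0.npz'));r,m,W=board(im);print(n,r,cv2.boxPoints(r).round(1).tolist(),W.min(0),W.max(0))
    P=cloud(im);print('z board',np.median(P[m>0][:,2]))
    if n=='top':
        b=im
        # bowl rim: points z>40 near bowl
        q=((P[...,1]<-152)&(P[...,1]>-300)&(P[...,0]>410)&(P[...,0]<600)&(P[...,2]>8)).astype(np.uint8)
        for c in cv2.findContours(q,cv2.RETR_EXTERNAL,cv2.CHAIN_APPROX_NONE)[0]:
            if cv2.contourArea(c)>300:
                e=cv2.minEnclosingCircle(rays(im,c.reshape(-1,2),55)[:,:2].astype(np.float32));print('bowl rim',e, cv2.fitEllipse(rays(im,c.reshape(-1,2),55)[:,:2].astype(np.float32)))
    # objects above board
    q=((P[...,2]>84)&(P[...,2]<125)&(P[...,0]>390)&(P[...,0]<630)&(abs(P[...,1])<150)).astype(np.uint8)
    for c in cv2.findContours(q,cv2.RETR_EXTERNAL,cv2.CHAIN_APPROX_NONE)[0]:
        k=np.zeros_like(q);cv2.drawContours(k,[c],-1,1,-1);p=P[(k&q)>0]
        print('obj',c.reshape(-1,2).mean(0),len(p),p.mean(0).round(1),p.max(0).round(1),p.min(0).round(1))
im=dict(np.load('top0.npz'));s=im['color'][170:290,180:380,::-1]
cv2.imwrite('pics/crop.png',cv2.convertScaleAbs(cv2.resize(s,None,fx=4,fy=4,interpolation=cv2.INTER_CUBIC),alpha=1.6))
E
```

```text
top ((511.6577453613281, 3.1252593994140625), (235.69833374023438, 288.3139953613281), 0.02190661057829857) [[393.79998779296875, 147.1999969482422], [393.8999938964844, -141.10000610351562], [629.5999755859375, -141.0], [629.5, 147.3000030517578]] [ 393.7889 -141.0734] [629.4925 147.247 ]
z board 75.4207167001473
bowl rim ((510.05914306640625, -208.16705322265625), 62.614341735839844) ((510.0471496582031, -209.16673278808594), (118.69499206542969, 123.56307983398438), 77.74474334716797)
obj [258. 245.] 1 [448.3 -54.8  84. ] [448.3 -54.8  84. ] [448.3 -54.8  84. ]
obj [248. 235.] 1 [476.9 -25.8  84.5] [476.9 -25.8  84.5] [476.9 -25.8  84.5]
obj [240.24 235.12] 54 [476.6  -4.5  93. ] [488.4   8.8 107.7] [465.2 -14.8  84.2]
obj [202. 222.] 1 [514.1 107.3  84.7] [514.1 107.3  84.7] [514.1 107.3  84.7]
obj [280. 209.] 1 [ 552.3 -117.7   84.1] [ 552.3 -117.7   84.1] [ 552.3 -117.7   84.1]
obj [249.85714286 207.57142857] 21 [554.4 -31.4  95.8] [562.9 -22.5 109.9] [548.5 -37.3  84.4]
obj [204. 187.] 1 [616.3 103.8  84.1] [616.3 103.8  84.1] [616.3 103.8  84.1]
scene ((512.544677734375, -1.428375244140625), (293.3921203613281, 239.1750030517578), 89.76432800292969) [[392.3999938964844, -147.60000610351562], [631.5, -148.60000610351562], [632.7000122070312, 144.8000030517578], [393.6000061035156, 145.8000030517578]] [ 392.43524 -148.21016] [632.2615  145.54625]
z board 75.44005274383551
obj [213.12121212 199.90909091] 98 [475.8  -7.6  92.9] [488.7   8.1 103.7] [463.5 -19.1  84. ]
obj [245.03333333 187.23333333] 63 [555.6 -33.4  96.5] [562.9 -25.9 111.4] [547.6 -41.5  84.7]
```

View pics/crop.png

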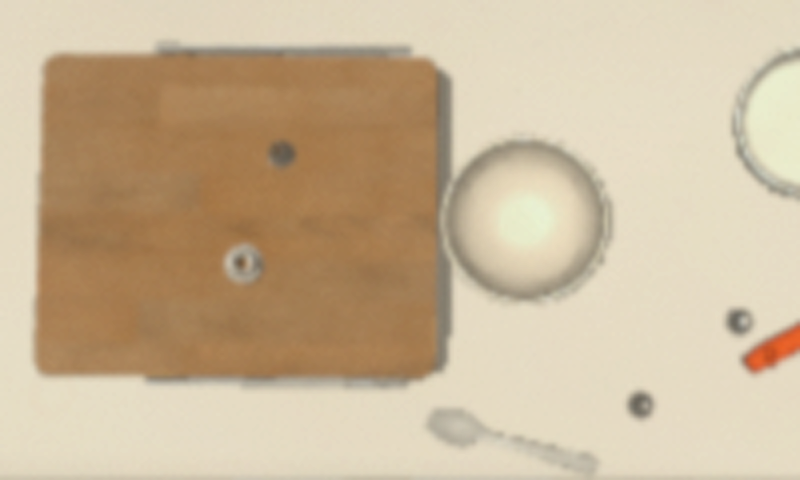

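The crop shows the board turned about 0.9° with the lips. The coupler (240,262) and nozzle (282,153) are on it, and the bowl centre is at (526,218). The sizes come out at 288×236 for the board and 124 for the bowl, which match. Travel is about 65 mm along −y. First I turn the tool so that its x points along world +y, then move round behind the board.

>>> step_arm(
  plan=[
    {"az": -0.106,"gripper": 0.4},
    {"az": -0.106,"gripper": 0.4},
    {"az": -0.106,"gripper": 0.4},
    {"az": -0.106,"gripper": 0.4},
    {"az": -0.106,"gripper": 0.4},
    {"az": -0.106,"gripper": 0.4},
    {"az": -0.106,"gripper": 0.4},
    {"az": -0.106,"gripper": 0.4},
    {"dx": 0.14,"dy": 0.148,"gripper": 0.4},
    {"dx": 0.14,"dy": 0.148,"gripper": 0.4},
    {"dx": 0.14,"dy": 0.148,"gripper": 0.4},
    {"dx": 0.14,"dy": 0.148,"gripper": 0.4},
    {"dx": 0.14,"dy": 0.148,"gripper": 0.4},
    {"dx": 0.14,"dy": 0.148,"gripper": 0.4},
    {"dx": 0.14,"dy": 0.148,"gripper": 0.4},
    {"dx": 0.14,"dy": 0.148,"gripper": 0.4},
    {"dx": 0.2,"gripper": 0.4},
    {"dx": 0.2,"gripper": 0.4},
    {"dx": 0.2,"gripper": 0.4},
    {"gripper": 0.4},
  ],
)

```text
invalid input
```

>>> step_arm(
  plan=[
    {"dx": 0,"dy": 0,"dz": 0,"ax": 0,"ay": 0,"az": -0.106,"gripper": 0.4},
    {"dx": 0,"dy": 0,"dz": 0,"ax": 0,"ay": 0,"az": -0.106,"gripper": 0.4},
    {"dx": 0,"dy": 0,"dz": 0,"ax": 0,"ay": 0,"az": -0.106,"gripper": 0.4},
    {"dx": 0,"dy": 0,"dz": 0,"ax": 0,"ay": 0,"az": -0.106,"gripper": 0.4},
    {"dx": 0,"dy": 0,"dz": 0,"ax": 0,"ay": 0,"az": -0.106,"gripper": 0.4},
    {"dx": 0,"dy": 0,"dz": 0,"ax": 0,"ay": 0,"az": -0.106,"gripper": 0.4},
    {"dx": 0,"dy": 0,"dz": 0,"ax": 0,"ay": 0,"az": -0.106,"gripper": 0.4},
    {"dx": 0,"dy": 0,"dz": 0,"ax": 0,"ay": 0,"az": -0.106,"gripper": 0.4},
  ],
)

```text
clock: 1.1
eef_pos: [153.6, -631.2, 252.8]
tool_rot: [-3.141, -0.001, 1.576]
force: [0.4, -0.4, -0.0]
width: 34.1
gripper_force: 0.0
```

>>> step_arm(
  plan=[
    {"dx": 0.14,"dy": 0.148,"dz": 0,"ax": 0,"ay": 0,"az": 0,"gripper": 0.4},
    {"dx": 0.14,"dy": 0.148,"dz": 0,"ax": 0,"ay": 0,"az": 0,"gripper": 0.4},
    {"dx": 0.14,"dy": 0.148,"dz": 0,"ax": 0,"ay": 0,"az": 0,"gripper": 0.4},
    {"dx": 0.14,"dy": 0.148,"dz": 0,"ax": 0,"ay": 0,"az": 0,"gripper": 0.4},
    {"dx": 0.14,"dy": 0.148,"dz": 0,"ax": 0,"ay": 0,"az": 0,"gripper": 0.4},
    {"dx": 0.14,"dy": 0.148,"dz": 0,"ax": 0,"ay": 0,"az": 0,"gripper": 0.4},
    {"dx": 0.14,"dy": 0.148,"dz": 0,"ax": 0,"ay": 0,"az": 0,"gripper": 0.4},
    {"dx": 0.14,"dy": 0.148,"dz": 0,"ax": 0,"ay": 0,"az": 0,"gripper": 0.4},
    {"dx": 0.2,"dy": 0,"dz": 0,"ax": 0,"ay": 0,"az": 0,"gripper": 0.4},
    {"dx": 0.2,"dy": 0,"dz": 0,"ax": 0,"ay": 0,"az": 0,"gripper": 0.4},
    {"dx": 0.2,"dy": 0,"dz": 0,"ax": 0,"ay": 0,"az": 0,"gripper": 0.4},
    {"dx": 0.2,"dy": 0,"dz": 0,"ax": 0,"ay": 0,"az": 0,"gripper": 0.4},
    {"dx": 0.2,"dy": 0,"dz": 0,"ax": 0,"ay": 0,"az": 0,"gripper": 0.4},
    {"dx": 0.2,"dy": 0,"dz": 0,"ax": 0,"ay": 0,"az": 0,"gripper": 0.4},
    {"dx": 0.2,"dy": 0,"dz": 0,"ax": 0,"ay": 0,"az": 0,"gripper": 0.4},
    {"dx": 0.2,"dy": 0,"dz": 0,"ax": 0,"ay": 0,"az": 0,"gripper": 0.4},
    {"dx": 0.05,"dy": 0,"dz": 0,"ax": 0,"ay": 0,"az": 0,"gripper": 0.4},
    {"dx": 0,"dy": 0,"dz": 0,"ax": 0,"ay": 0,"az": 0,"gripper": 0.4},
  ],
)

```text
clock: 3.35
eef_pos: [508.5, 200.0, 252.9]
tool_rot: [-3.141, 0.001, 1.573]
force: [0.5, -0.9, -0.8]
width: 34.3
gripper_force: 0.0
```

>>> step_arm(
  plan=[
    {"dx": 0,"dy": 0,"dz": 0.15,"ax": 0,"ay": 0,"az": 0,"gripper": 0.4},
    {"dx": 0,"dy": 0,"dz": 0.15,"ax": 0,"ay": 0,"az": 0,"gripper": 0.4},
    {"dx": 0,"dy": 0,"dz": 0.15,"ax": 0,"ay": 0,"az": 0,"gripper": 0.4},
    {"dx": 0,"dy": 0,"dz": 0.1,"ax": 0,"ay": 0,"az": 0,"gripper": 0.4},
    {"dx": 0,"dy": 0,"dz": 0.05,"ax": 0,"ay": 0,"az": 0,"gripper": 0.4},
    {"dx": -0.06,"dy": 0,"dz": 0,"ax": 0,"ay": 0,"az": 0,"gripper": 0.4},
    {"dx": -0.04,"dy": 0,"dz": 0,"ax": 0,"ay": 0,"az": 0,"gripper": 0.4},
    {"dx": 0,"dy": 0,"dz": 0,"ax": 0,"ay": 0,"az": 0,"gripper": 0.4},
  ],
)

```text
clock: 4.35
eef_pos: [509.9, 167.1, 74.4]
tool_rot: [3.14, 0.001, 1.567]
force: [-0.3, -0.1, 0.1]
width: 34.4
gripper_force: 0.0
```

```bash
python3 - <<'E'
from cell import ctrl
from h import *
o=[]
for n in('scene','top'):
    im=ctrl.get_image(n);np.savez(f'{n}1.npz',**im);r,m,W=board(im);print(n,cv2.boxPoints(r).round(1).tolist())
    o.append(cv2.convertScaleAbs(im['color'][:,:,::-1],alpha=1.4)[100:400,80:400])
cv2.imwrite('pics/b1.png',np.hstack(o))
E
```

```text
scene [[392.8999938964844, -147.10000610351562], [630.2999877929688, -148.5], [632.0, 144.5], [394.6000061035156, 145.8000030517578]]
top [[393.70001220703125, 147.1999969482422], [393.8999938964844, -141.10000610351562], [629.5999755859375, -141.0], [629.5, 147.3000030517578]]
```

View pics/b1.png

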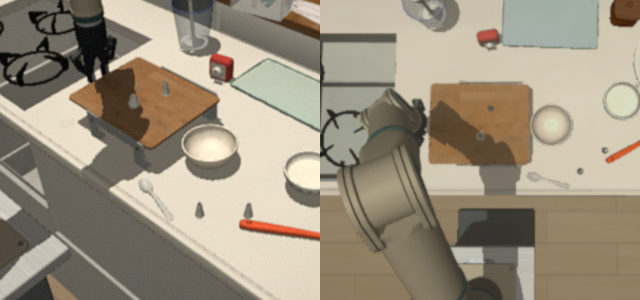

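The gripper stands behind the board's rear edge, at about (90,60) in the left half. The board is untouched. Pushing slowly now.

>>> step_arm(
  plan=[
    {"dx": -0.02,"dy": 0,"dz": 0,"ax": 0,"ay": 0,"az": 0,"gripper": 0.4},
    {"dx": -0.015,"dy": 0,"dz": 0,"ax": 0,"ay": 0,"az": 0,"gripper": 0.4},
    {"dx": -0.015,"dy": 0,"dz": 0,"ax": 0,"ay": 0,"az": 0,"gripper": 0.4},
    {"dx": -0.015,"dy": 0,"dz": 0,"ax": 0,"ay": 0,"az": 0,"gripper": 0.4},
    {"dx": -0.015,"dy": 0,"dz": 0,"ax": 0,"ay": 0,"az": 0,"gripper": 0.4},
    {"dx": -0.015,"dy": 0,"dz": 0,"ax": 0,"ay": 0,"az": 0,"gripper": 0.4},
    {"dx": 0,"dy": 0,"dz": 0,"ax": 0,"ay": 0,"az": 0,"gripper": 0.4},
  ],
)

```text
clock: 5.32
eef_pos: [509.2, 140.1, 73.4]
tool_rot: [3.141, 0.001, 1.57]
force: [0.3, 2.1, -0.0]
width: 34.2
gripper_force: 0.7
```

```bash
cat >> h.py <<'E'
def front(im):
    """leading (-y) and rear edge of the board's brown mask at its top plane, mean over rows, and bowl rim extremes"""
    r,m,W=board(im)
    b=cv2.boxPoints(r);return b.round(1).tolist(), [np.median([W[(abs(W[:,0]-x)<1.6)][:,1].min() for x in range(470,550,4)]),np.median([W[(abs(W[:,0]-x)<1.6)][:,1].max() for x in range(470,550,4)])]
E
python3 - <<'E'
from cell import ctrl
from h import *
for n in('top','scene'):
    print(n,front(dict(np.load(n+'1.npz')))[1]);im=ctrl.get_image(n);print(front(im))
print(ctrl.read_state()['eef_pos'],ctrl.read_state()['force'])
E
```

```text
top [np.float32(-141.03317), np.float32(142.94385)]
([[396.5, 127.69999694824219], [397.0, -161.60000610351562], [629.7999877929688, -161.1999969482422], [629.2999877929688, 128.10000610351562]], [np.float32(-161.35095), np.float32(123.01867)])Traceback (most recent call last):
  File "<stdin>", line 4, in <module>
  File "h.py", line 21, in front
    b=cv2.boxPoints(r);return b.round(1).tolist(), [np.median([W[(abs(W[:,0]-x)<1.6)][:,1].min() for x in range(470,550,4)]),np.median([W[(abs(W[:,0]-x)<1.6)][:,1].max() for x in range(470,550,4)])]
                                                               ~~~~~~~~~~~~~~~~~~~~~~~~~~~~~~~^^
    return umr_minimum(a, axis, None, out, keepdims, initial, where)
ValueError: zero-size array to reduction operation minimum which has no identity
```

>>> step_arm(
  plan=[
    {"dx": -0.015,"dy": 0,"dz": 0,"ax": 0,"ay": 0,"az": 0,"gripper": 0.4},
    {"dx": -0.015,"dy": 0,"dz": 0,"ax": 0,"ay": 0,"az": 0,"gripper": 0.4},
    {"dx": -0.015,"dy": 0,"dz": 0,"ax": 0,"ay": 0,"az": 0,"gripper": 0.4},
    {"dx": -0.015,"dy": 0,"dz": 0,"ax": 0,"ay": 0,"az": 0,"gripper": 0.4},
    {"dx": -0.015,"dy": 0,"dz": 0,"ax": 0,"ay": 0,"az": 0,"gripper": 0.4},
    {"dx": -0.015,"dy": 0,"dz": 0,"ax": 0,"ay": 0,"az": 0,"gripper": 0.4},
    {"dx": -0.015,"dy": 0,"dz": 0,"ax": 0,"ay": 0,"az": 0,"gripper": 0.4},
    {"dx": -0.015,"dy": 0,"dz": 0,"ax": 0,"ay": 0,"az": 0,"gripper": 0.4},
    {"dx": -0.01,"dy": 0,"dz": 0,"ax": 0,"ay": 0,"az": 0,"gripper": 0.4},
    {"dx": 0,"dy": 0,"dz": 0,"ax": 0,"ay": 0,"az": 0,"gripper": 0.4},
  ],
)

```text
clock: 6.62
eef_pos: [508.9, 101.1, 73.3]
tool_rot: [-3.141, 0.001, 1.57]
force: [0.8, 1.1, 0.7]
width: 34.3
gripper_force: 0.5
```

```bash
python3 - <<'E'
from cell import ctrl
from h import *
for n in('top','scene'):
    im=ctrl.get_image(n);np.savez(n+'2.npz',**im)
    r,m,W=board(im);print(n,cv2.boxPoints(r).round(1).tolist())
    if n=='top':
        print(front(im)[1])
        # sub-pixel leading edge: strongest red-blue drop along rows on board's mid part
        for f in('top0.npz','top2.npz'):
            i=np.load(f);c=cv2.GaussianBlur(i['color'],(3,3),0).astype(float);d=c[...,0]/(c[...,2]+1)
            u=[]
            for v in range(205,245):
                x=np.arange(275,330);g=-np.diff(d[v,275:330]);k=g.argmax();k=min(max(k,1),len(g)-2);a,b,e=g[k-1:k+2];u.append([275+k+.5+.5*(a-e)/(a-2*b+e),v])
            p=rays(i,u,76);print(f,'edge y',np.median(p[:,1]),np.polyfit(p[:,0],p[:,1],1))
print(ctrl.read_state()['eef_pos'],ctrl.read_state()['force'])
# bowl rim from the scene view: bright white/grey pixels whose depth gives z near 50
for f in('scene0.npz','scene1.npz','scene2.npz'):
    i=dict(np.load(f));P=cloud(i)
    q=(abs(P[...,0]-510)<80)&(P[...,1]<-140)&(P[...,1]>-290)&(P[...,2]>46)&(P[...,2]<62)
    p=P[q][:,:2].astype(np.float32)
    for _ in range(3):
        A=np.c_[2*p,np.ones(len(p))];s=np.linalg.lstsq(A,(p**2).sum(1),rcond=None)[0];R=np.sqrt(s[2]+s[0]**2+s[1]**2);p=p[abs(np.hypot(*(p-s[:2]).T)-R)<6]
    print(f,'rim fit',s[:2],R,len(p))
E
```

```text
top [[396.6000061035156, 87.4000015258789], [397.1000061035156, -200.0], [629.9000244140625, -199.60000610351562], [629.4000244140625, 87.80000305175781]]
[np.float32(-199.1282), np.float32(81.30238)]
top0.npz edge y -142.38029452443908 [-6.95134193e-03 -1.38900162e+02]
top2.npz edge y -200.246310537351 [ 4.90645215e-03 -2.02672422e+02]
scene [[394.6000061035156, -205.0], [631.7999877929688, -205.39999389648438], [632.2999877929688, 87.30000305175781], [395.1000061035156, 87.69999694824219]]
[508.85542577 101.10106152  73.2430448 ] [0.31141407 0.5277038  0.78917268]
scene0.npz rim fit [ 511.26230969 -209.83926149] 60.292876492742224 450
scene1.npz rim fit [ 511.20243801 -209.83925604] 60.10908595998333 464
scene2.npz rim fit [ 511.16851308 -209.76020334] 60.36889735793192 305
```

>>> step_arm(
  plan=[
    {"dx": -0.01,"dy": 0,"dz": 0,"ax": 0,"ay": 0,"az": 0,"gripper": 0.4},
    {"dx": -0.01,"dy": 0,"dz": 0,"ax": 0,"ay": 0,"az": 0,"gripper": 0.4},
    {"dx": 0,"dy": 0,"dz": 0,"ax": 0,"ay": 0,"az": 0,"gripper": 0.4},
    {"dx": 0,"dy": 0,"dz": 0,"ax": 0,"ay": 0,"az": 0,"gripper": 0.4},
    {"dx": 0.05,"dy": 0,"dz": 0,"ax": 0,"ay": 0,"az": 0,"gripper": 0.15},
    {"dx": 0.08,"dy": 0,"dz": 0,"ax": 0,"ay": 0,"az": 0,"gripper": 0.15},
    {"dx": 0,"dy": 0,"dz": -0.15,"ax": 0,"ay": 0,"az": 0,"gripper": 0.15},
    {"dx": 0,"dy": 0,"dz": -0.2,"ax": 0,"ay": 0,"az": 0,"gripper": 0.15},
    {"dx": 0,"dy": 0,"dz": -0.2,"ax": 0,"ay": 0,"az": 0,"gripper": 0.15},
    {"dx": -0.2,"dy": 0,"dz": -0.05,"ax": 0,"ay": 0,"az": 0,"gripper": 0.15},
    {"dx": -0.2,"dy": 0,"dz": -0.05,"ax": 0,"ay": 0,"az": 0,"gripper": 0.15},
    {"dx": -0.2,"dy": 0,"dz": -0.05,"ax": 0,"ay": 0,"az": 0,"gripper": 0.15},
    {"dx": 0,"dy": 0,"dz": 0,"ax": 0,"ay": 0,"az": 0,"gripper": 0.15},
    {"dx": 0,"dy": 0,"dz": 0,"ax": 0,"ay": 0,"az": 0,"gripper": 0.15},
  ],
)

```text
clock: 8.48
eef_pos: [508.8, -44.0, 283.3]
tool_rot: [-3.141, -0.001, 1.571]
force: [-0.6, 0.9, -0.1]
width: 12.6
gripper_force: 0.0
```

```bash
python3 - <<'E'
from cell import ctrl
from h import *
from scipy.spatial.transform import Rotation as R
s=ctrl.read_state();im=ctrl.get_image('wrist')
Tt=np.eye(4);Tt[:3,:3]=R.from_euler('xyz',s['tool_rot']).as_matrix();Tt[:3,3]=s['eef_pos'];im['T']=Tt@im['T_tool_cam']
np.savez('w3.npz',**im);print(s['eef_pos'],s['width'],im['T'].round(2).tolist())
for x in ([510,-208,76],[476,-70,76],[555,-95,76]):
    c=np.linalg.inv(im['T'])@[*x,1];print((c[0]/c[2]*im['fx']+im['cx']).round(),(c[1]/c[2]*im['fy']+im['cy']).round())
cv2.imwrite('pics/w3.png',im['color'][:,:,::-1])
for n in('top','scene'):
    i=ctrl.get_image(n);np.savez(n+'3.npz',**i);r,m,W=board(i);print(n,cv2.boxPoints(r).round(1).tolist())
    P=cloud(i);q=((P[...,2]>84)&(P[...,2]<125)&(P[...,0]>390)&(P[...,0]<630)&(P[...,1]<60)&(P[...,1]>-200)).astype(np.uint8)
    for c in cv2.findContours(q,cv2.RETR_EXTERNAL,cv2.CHAIN_APPROX_NONE)[0]:
        k=np.zeros_like(q);cv2.drawContours(k,[c],-1,1,-1);p=P[(k&q)>0]
        if len(p)>9: print('obj',len(p),p.mean(0).round(1))
E
```

```text
[508.77771357 -44.01551571 283.27918282] 12.557350495114289 [[1.0, 0.0, -0.0, 508.16], [-0.0, -0.95, -0.32, 40.07], [-0.0, 0.32, -0.95, 403.33], [0.0, 0.0, 0.0, 1.0]]
284.0 308.0
255.0 210.0
321.0 229.0
top [[396.79998779296875, -56.29999923706055], [397.1000061035156, -205.89999389648438], [629.9000244140625, -205.5], [629.7000122070312, -55.900001525878906]]
obj 20 [555.5 -93.7  96.3]
scene [[395.1000061035156, -210.60000610351562], [631.7999877929688, -211.0], [632.2999877929688, 81.69999694824219], [395.6000061035156, 82.0999984741211]]
obj 98 [476.9 -70.8  93.5]
obj 65 [557.1 -95.9  96.1]
```

View pics/w3.png

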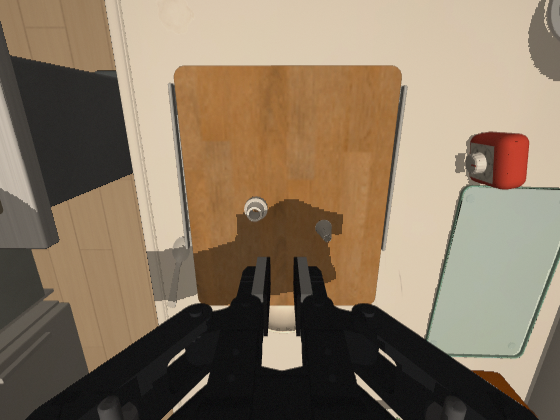

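The wrist view shows the board from above: the coupler is at (255,209), the nozzle foot at (325,235), and the leading edge near row 306, partly behind the fingers. I go past the bowl once so that edge and rim can be seen together.

>>> step_arm(
  plan=[
    {"dx": -0.2,"dy": 0,"dz": 0,"ax": 0,"ay": 0,"az": 0,"gripper": 0.15},
    {"dx": -0.2,"dy": 0,"dz": 0,"ax": 0,"ay": 0,"az": 0,"gripper": 0.15},
    {"dx": -0.2,"dy": 0,"dz": 0,"ax": 0,"ay": 0,"az": 0,"gripper": 0.15},
    {"dx": -0.05,"dy": 0,"dz": 0,"ax": 0,"ay": 0,"az": 0,"gripper": 0.15},
    {"dx": 0,"dy": 0,"dz": 0,"ax": 0,"ay": 0,"az": 0,"gripper": 0.15},
  ],
)

```text
clock: 9.25
eef_pos: [509.1, -239.4, 282.8]
tool_rot: [-3.141, -0.001, 1.571]
force: [0.8, 0.5, -0.2]
width: 12.9
gripper_force: 0.0
```

```bash
python3 - <<'E'
from cell import ctrl
from h import *
from scipy.spatial.transform import Rotation as R
s=ctrl.read_state();im=ctrl.get_image('wrist')
Tt=np.eye(4);Tt[:3,:3]=R.from_euler('xyz',s['tool_rot']).as_matrix();Tt[:3,3]=s['eef_pos'];im['T']=Tt@im['T_tool_cam']
np.savez('w4.npz',**im);print(s['eef_pos'])
P=cloud(im);c=im['color'].astype(int)
m=((abs(P[...,2]-76)<10)&(c[...,0]-c[...,2]>25)).astype(np.uint8)
u=[[x,np.nonzero(m[:,x])[0].max()+.5] for x in range(200,370,3) if m[:,x].any()];p=rays(im,u,76);print('edge y',np.median(p[:,1]),np.polyfit(p[:,0],p[:,1],1))
q=(P[...,2]>49)&(P[...,2]<60)&(abs(P[...,0]-510)<75)&(P[...,1]<-195)&(P[...,1]>-285)
a=P[q][:,:2]
for _ in range(4):
    A=np.c_[2*a,np.ones(len(a))];t=np.linalg.lstsq(A,(a**2).sum(1),rcond=None)[0];r=np.sqrt(t[2]+t[0]**2+t[1]**2);a=a[abs(np.hypot(*(a-t[:2]).T)-r)<4]
print('rim',t[:2],r,len(a));print('outer width x',P[q][:,0].min(),P[q][:,0].max(),'far y',P[q][:,1].min())
xs=np.nonzero(m.any(0))[0]
cv2.imwrite('pics/w4.png',im['color'][:,:,::-1])
E
```

```text
[ 509.13641994 -239.38598204  282.80046049]
edge y -204.90097301919485 [-3.97751897e-04 -2.04678673e+02]
rim [ 510.09316369 -206.93078064] 59.998395940940696 594
outer width x 447.9914163234496 571.8242359764535 far y -269.3951045576704
```

View pics/w4.png

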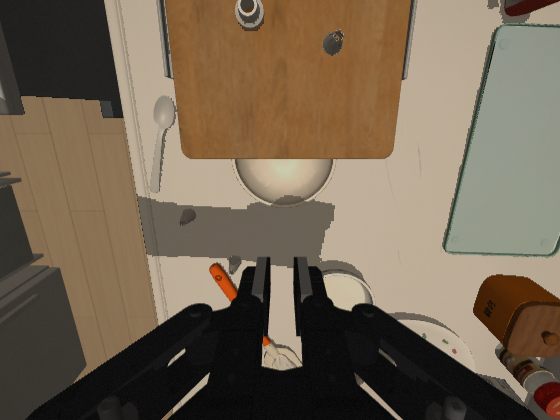

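The view shows the leading edge at row 158 crossing the bowl's middle, with the rim at rows 158–205. The edge is within about 2 mm of the bowl's centre, so the board stays. Next I go behind the used nozzle at about (556,−95), turned 15.5° to push it inward.

>>> step_arm(
  plan=[
    {"dx": 0.158,"dy": 0.05,"dz": 0,"ax": 0,"ay": 0,"az": 0,"gripper": 0.15},
    {"dx": 0.158,"dy": 0.05,"dz": 0,"ax": 0,"ay": 0,"az": 0,"gripper": 0.15},
    {"dx": 0.158,"dy": 0.05,"dz": 0,"ax": 0,"ay": 0,"az": 0,"gripper": 0.15},
    {"dx": 0.158,"dy": 0.05,"dz": 0,"ax": 0,"ay": 0,"az": 0,"gripper": 0.15},
    {"dx": 0,"dy": 0,"dz": 0,"ax": 0,"ay": 0,"az": 0.086,"gripper": 0.15},
    {"dx": 0,"dy": 0,"dz": 0,"ax": 0,"ay": 0,"az": 0.086,"gripper": 0.15},
    {"dx": 0,"dy": 0,"dz": 0.15,"ax": 0,"ay": 0,"az": 0,"gripper": 0.15},
    {"dx": 0,"dy": 0,"dz": 0.15,"ax": 0,"ay": 0,"az": 0,"gripper": 0.15},
    {"dx": 0,"dy": 0,"dz": 0.13,"ax": 0,"ay": 0,"az": 0,"gripper": 0.15},
    {"dx": 0,"dy": 0,"dz": 0,"ax": 0,"ay": 0,"az": 0,"gripper": 0.15},
  ],
)

```text
clock: 10.55
eef_pos: [566.5, -47.3, 152.2]
tool_rot: [-3.135, 0.0, 1.305]
force: [-0.2, -0.2, 0.7]
width: 12.7
gripper_force: 0.0
```

```bash
python3 - <<'E'
from cell import ctrl
from h import *
from scipy.spatial.transform import Rotation as R
s=ctrl.read_state();im=ctrl.get_image('wrist');print(s['eef_pos'],s['tool_rot'],s['width'])
Tt=np.eye(4);Tt[:3,:3]=R.from_euler('xyz',s['tool_rot']).as_matrix();Tt[:3,3]=s['eef_pos']
j=dict(im);j['T']=im['T_tool_cam'];Q=cloud(j)  # tool coords
f=(im['range_z']>0)&(im['range_z']<300)&(abs(Q[...,1])<40)&(Q[...,2]<60)&(im['color'].max(2)<70)
q=Q[f];print('finger pts',len(q),'tip z pct',np.percentile(q[:,2],[90,97,99,99.8]).round(1));t=q[(q[:,2]>0)&(q[:,2]<30)];print('x',np.percentile(t[:,0],[1,50,99]).round(1),'y',np.percentile(t[:,1],[1,50,99]).round(1))
im['T']=Tt@im['T_tool_cam'];P=cloud(im);c=im['color'].astype(int)
k=((P[...,2]>83)&(P[...,2]<115)&(P[...,1]<-55)&(c.max(2)-c.min(2)<30)).astype(np.uint8)
for ct in cv2.findContours(k,cv2.RETR_EXTERNAL,cv2.CHAIN_APPROX_NONE)[0]:
    if cv2.contourArea(ct)>60: z=np.zeros_like(k);cv2.drawContours(z,[ct],-1,1,-1);p=P[(z&k)>0];print('obj',ct.reshape(-1,2).mean(0),len(p),p.mean(0).round(1),p.min(0).round(1),p.max(0).round(1))
i=ctrl.get_image('scene');np.savez('s5.npz',**i);P=cloud(i)
cv2.imwrite('pics/s5.png',cv2.convertScaleAbs(np.hstack([cv2.resize(i['color'][150:290,130:340,::-1],(420,280)),cv2.resize(im['color'][:,:,::-1],(373,280))]),alpha=1.3))
E
```

```text
[566.46160481 -47.28278971 152.18049861] [-3.13497162e+00  4.67167166e-05  1.30509910e+00] 12.721210963600974
finger pts 26497 tip z pct [-23.6  -1.5  10.5  18.1]
x [-9.7  7.  11.7] y [-20.5   5.4  18.8]
obj [167.41304348 302.13043478] 207 [473.9 -69.4  95.8] [470.6 -73.2  87. ] [484.3 -59.5 102.3]
obj [286.58241758 300.65934066] 508 [557.4 -87.8  97.9] [549.9 -97.8  83. ] [562.7 -82.4 110.4]
obj [174.42857143 290.3452381 ] 433 [482.8 -61.7  93.9] [471.2 -78.8  85. ] [487.8 -56.2 102.6]
```

View pics/s5.png

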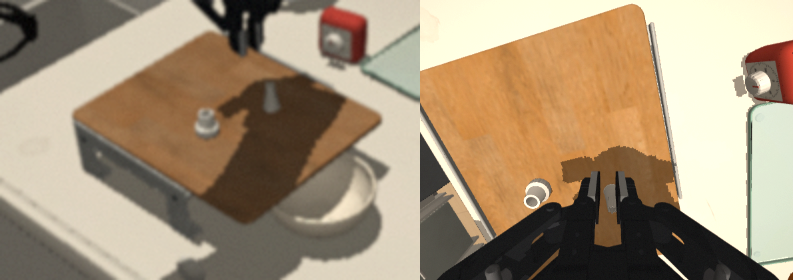

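The scene crop shows the fingertips behind the nozzle, lined up to about 2 mm, with the bowl under the edge. The tip height and the finger half-width (11 mm) fit the description. Lowering, then pushing the nozzle part of the way.

>>> step_arm(
  plan=[
    {"dx": 0,"dy": 0.007,"dz": 0.1,"ax": 0,"ay": 0,"az": 0,"gripper": 0.15},
    {"dx": 0,"dy": 0,"dz": 0.055,"ax": 0,"ay": 0,"az": 0,"gripper": 0.15},
    {"dx": -0.04,"dy": 0,"dz": 0,"ax": 0,"ay": 0,"az": 0,"gripper": 0.15},
    {"dx": -0.03,"dy": 0,"dz": 0,"ax": 0,"ay": 0,"az": 0,"gripper": 0.15},
    {"dx": -0.015,"dy": 0,"dz": 0,"ax": 0,"ay": 0,"az": 0,"gripper": 0.15},
    {"dx": -0.015,"dy": 0,"dz": 0,"ax": 0,"ay": 0,"az": 0,"gripper": 0.15},
    {"dx": -0.015,"dy": 0,"dz": 0,"ax": 0,"ay": 0,"az": 0,"gripper": 0.15},
    {"dx": -0.015,"dy": 0,"dz": 0,"ax": 0,"ay": 0,"az": 0,"gripper": 0.15},
    {"dx": -0.015,"dy": 0,"dz": 0,"ax": 0,"ay": 0,"az": 0,"gripper": 0.15},
    {"dx": -0.015,"dy": 0,"dz": 0,"ax": 0,"ay": 0,"az": 0,"gripper": 0.15},
    {"dx": -0.015,"dy": 0,"dz": 0,"ax": 0,"ay": 0,"az": 0,"gripper": 0.15},
    {"dx": -0.015,"dy": 0,"dz": 0,"ax": 0,"ay": 0,"az": 0,"gripper": 0.15},
    {"dx": -0.015,"dy": 0,"dz": 0,"ax": 0,"ay": 0,"az": 0,"gripper": 0.15},
    {"dx": -0.015,"dy": 0,"dz": 0,"ax": 0,"ay": 0,"az": 0,"gripper": 0.15},
    {"dx": 0,"dy": 0,"dz": 0,"ax": 0,"ay": 0,"az": 0,"gripper": 0.15},
  ],
)

```text
clock: 12.52
eef_pos: [553.1, -115.3, 107.8]
tool_rot: [-3.141, 0.0, 1.3]
force: [0.1, -0.1, 0.3]
width: 12.9
gripper_force: 0.0
```

```bash
python3 - <<'E'
from cell import ctrl
from h import *
from scipy.spatial.transform import Rotation as R
s=ctrl.read_state();print(s['eef_pos'],s['tool_rot'],s['force'])
i=ctrl.get_image('scene');im=ctrl.get_image('wrist');r,m,W=board(i);print(cv2.boxPoints(r).round(1).tolist())
cv2.imwrite('pics/s6.png',cv2.convertScaleAbs(np.hstack([cv2.resize(i['color'][150:290,130:340,::-1],(420,280)),cv2.resize(im['color'][:,:,::-1],(373,280))]),alpha=1.3))
E
```

```text
[ 553.14374101 -115.30090716  107.75954624] [-3.14142201e+00  4.02276878e-04  1.29977536e+00] [ 0.1079963  -0.11365345  0.32847404]
[[394.70001220703125, -209.8000030517578], [631.7999877929688, -210.1999969482422], [632.2999877929688, 81.69999694824219], [395.20001220703125, 82.0999984741211]]
```

View pics/s6.png

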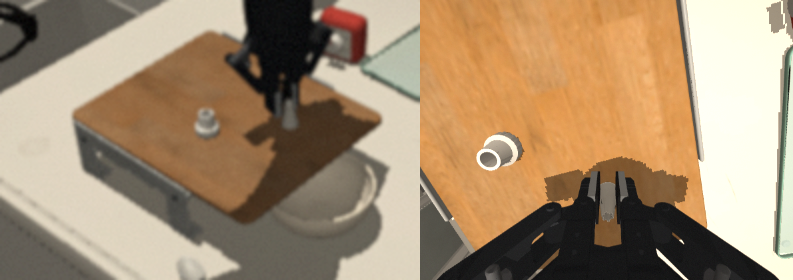

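The nozzle stands upright and nested between the fingertips (right half, about (605,195)), and the board has not moved. Going on to the edge.

>>> step_arm(
  plan=[
    {"dx": -0.015,"dy": 0,"dz": 0,"ax": 0,"ay": 0,"az": 0,"gripper": 0.15},
    {"dx": -0.015,"dy": 0,"dz": 0,"ax": 0,"ay": 0,"az": 0,"gripper": 0.15},
    {"dx": -0.015,"dy": 0,"dz": 0,"ax": 0,"ay": 0,"az": 0,"gripper": 0.15},
    {"dx": -0.015,"dy": 0,"dz": 0,"ax": 0,"ay": 0,"az": 0,"gripper": 0.15},
    {"dx": -0.015,"dy": 0,"dz": 0,"ax": 0,"ay": 0,"az": 0,"gripper": 0.15},
    {"dx": -0.015,"dy": 0,"dz": 0,"ax": 0,"ay": 0,"az": 0,"gripper": 0.15},
    {"dx": -0.015,"dy": 0,"dz": 0,"ax": 0,"ay": 0,"az": 0,"gripper": 0.15},
    {"dx": -0.015,"dy": 0,"dz": 0,"ax": 0,"ay": 0,"az": 0,"gripper": 0.15},
    {"dx": -0.015,"dy": 0,"dz": 0,"ax": 0,"ay": 0,"az": 0,"gripper": 0.15},
    {"dx": -0.015,"dy": 0,"dz": 0,"ax": 0,"ay": 0,"az": 0,"gripper": 0.15},
    {"dx": -0.015,"dy": 0,"dz": 0,"ax": 0,"ay": 0,"az": 0,"gripper": 0.15},
    {"dx": -0.015,"dy": 0,"dz": 0,"ax": 0,"ay": 0,"az": 0,"gripper": 0.15},
    {"dx": -0.015,"dy": 0,"dz": 0,"ax": 0,"ay": 0,"az": 0,"gripper": 0.15},
    {"dx": -0.015,"dy": 0,"dz": 0,"ax": 0,"ay": 0,"az": 0,"gripper": 0.15},
    {"dx": -0.01,"dy": 0,"dz": 0,"ax": 0,"ay": 0,"az": 0,"gripper": 0.15},
    {"dx": -0.01,"dy": 0,"dz": 0,"ax": 0,"ay": 0,"az": 0,"gripper": 0.15},
    {"dx": -0.01,"dy": 0,"dz": 0,"ax": 0,"ay": 0,"az": 0,"gripper": 0.15},
    {"dx": -0.01,"dy": 0,"dz": 0,"ax": 0,"ay": 0,"az": 0,"gripper": 0.15},
    {"dx": -0.01,"dy": 0,"dz": 0,"ax": 0,"ay": 0,"az": 0,"gripper": 0.15},
    {"dx": -0.01,"dy": 0,"dz": 0,"ax": 0,"ay": 0,"az": 0,"gripper": 0.15},
  ],
)

```text
clock: 15.12
eef_pos: [531.9, -192.8, 107.9]
tool_rot: [3.141, -0.0, 1.301]
force: [0.9, 0.9, -0.5]
width: 12.5
gripper_force: 0.4
```

```bash
python3 - <<'E'
from cell import ctrl
from h import *
s=ctrl.read_state();print(s['eef_pos'],s['tool_rot'],s['force'])
i=ctrl.get_image('scene');im=ctrl.get_image('wrist');np.savez('s7.npz',**i);r,m,W=board(i);print(cv2.boxPoints(r).round(1).tolist())
P=cloud(i);c=i['color'].astype(int)
q=(np.hypot(P[...,0]-510,P[...,1]+209)<55)&(P[...,2]<50)&(P[...,2]>8);print('in-bowl dark px',(q&(c.max(2)<90)).sum(),q.sum())
cv2.imwrite('pics/s7.png',cv2.convertScaleAbs(np.hstack([cv2.resize(i['color'][150:290,130:340,::-1],(420,280)),cv2.resize(im['color'][:,:,::-1],(373,280))]),alpha=1.3))
E
```

```text
[ 531.8874629  -192.82654858  107.91609275] [ 3.14121772e+00 -8.97177241e-05  1.30075152e+00] [ 0.85919909  0.86034818 -0.50816411]
[[394.20001220703125, -210.39999389648438], [631.0999755859375, -211.8000030517578], [632.7999877929688, 81.30000305175781], [395.8999938964844, 82.69999694824219]]
in-bowl dark px 275 795
```

View pics/s7.png

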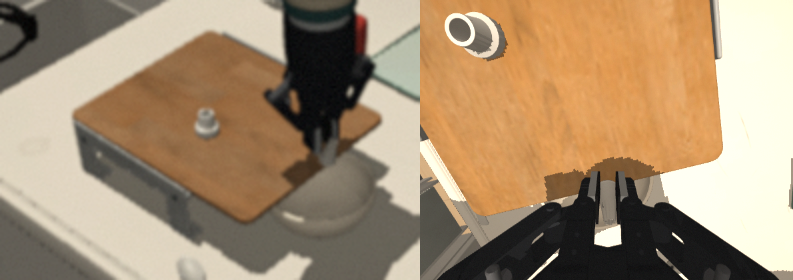

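The fingertips have reached the edge (right half, about (605,190)), and the nozzle sits between them at the edge. I push a little more, then check by depth.

>>> step_arm(
  plan=[
    {"dx": -0.01,"dy": 0,"dz": 0,"ax": 0,"ay": 0,"az": 0,"gripper": 0.15},
    {"dx": -0.01,"dy": 0,"dz": 0,"ax": 0,"ay": 0,"az": 0,"gripper": 0.15},
    {"dx": -0.01,"dy": 0,"dz": 0,"ax": 0,"ay": 0,"az": 0,"gripper": 0.15},
    {"dx": 0,"dy": 0,"dz": 0,"ax": 0,"ay": 0,"az": 0,"gripper": 0.15},
    {"dx": 0,"dy": 0,"dz": 0,"ax": 0,"ay": 0,"az": 0,"gripper": 0.15},
  ],
)

```text
clock: 15.85
eef_pos: [529.4, -201.3, 107.8]
tool_rot: [3.142, -0.0, 1.301]
force: [0.8, 0.7, 0.8]
width: 12.8
gripper_force: 0.0
```

```bash
cat >> h.py <<'E'
from scipy.spatial.transform import Rotation as R
def between(ctrl):
    """height histogram of wrist-camera points seen in the gap ahead of the fingers"""
    s=ctrl.read_state();im=ctrl.get_image('wrist')
    j=dict(im);j['T']=im['T_tool_cam'];Q=cloud(j);v=im['range_z']>0
    q=v&(abs(Q[...,1])<5)&(Q[...,0]<-5)&(Q[...,0]>-70)&(Q[...,2]>-5)
    print('gap pts, world z hist',np.histogram(s['eef_pos'][2]-Q[q][:,2],[0,10,20,30,40,50,60,70,80,90,100,120]))
    return im
E
python3 - <<'E'
from cell import ctrl
from h import *
s=ctrl.read_state();print(s['eef_pos'],s['force']);between(ctrl)
i=ctrl.get_image('scene');P=cloud(i);r,m,W=board(i);print(cv2.boxPoints(r).round(1).tolist())
q=(P[...,2]>60)&(P[...,2]<112)&(P[...,1]<-212)&(P[...,1]>-260)&(abs(P[...,0]-515)<50);print('pts beyond edge above 60:',q.sum(),P[q].mean(0) if q.any() else '')
E
```

```text
[ 529.38001146 -201.29720279  107.83113339] [0.80321834 0.7296035  0.7617129 ]
gap pts, world z hist (array([  0, 221, 217, 177, 138,  89,   0,   0,   0,   0,   0]), array([  0,  10,  20,  30,  40,  50,  60,  70,  80,  90, 100, 120]))
[[394.5, -210.5], [631.2000122070312, -211.89999389648438], [632.7999877929688, 81.30000305175781], [396.1000061035156, 82.69999694824219]]
pts beyond edge above 60: 34 [ 538.86514717 -214.8399704   100.71629341]
```

The gap ahead of the fingers holds only bowl-interior points (z 10–60), so the nozzle has dropped in. Now the coupler: I lift, turn to yaw 100.75° and go behind it.

>>> step_arm(
  plan=[
    {"dx": 0.02,"dy": 0,"dz": 0,"ax": 0,"ay": 0,"az": 0,"gripper": 0.15},
    {"dx": -0.02,"dy": 0,"dz": -0.1,"ax": 0,"ay": 0,"az": 0,"gripper": 0.15},
    {"dx": 0,"dy": 0,"dz": -0.1,"ax": 0,"ay": 0,"az": 0,"gripper": 0.15},
    {"dx": 0,"dy": 0,"dz": 0,"ax": 0,"ay": 0,"az": -0.097,"gripper": 0.15},
    {"dx": 0,"dy": 0,"dz": 0,"ax": 0,"ay": 0,"az": -0.097,"gripper": 0.15},
    {"dx": 0,"dy": 0,"dz": 0,"ax": 0,"ay": 0,"az": -0.097,"gripper": 0.15},
    {"dx": 0.157,"dy": -0.022,"dz": 0,"ax": 0,"ay": 0,"az": 0,"gripper": 0.15},
    {"dx": 0.157,"dy": -0.022,"dz": 0,"ax": 0,"ay": 0,"az": 0,"gripper": 0.15},
    {"dx": 0.157,"dy": -0.022,"dz": 0,"ax": 0,"ay": 0,"az": 0,"gripper": 0.15},
    {"dx": 0.157,"dy": -0.022,"dz": 0,"ax": 0,"ay": 0,"az": 0,"gripper": 0.15},
    {"dx": 0,"dy": 0,"dz": 0,"ax": 0,"ay": 0,"az": 0,"gripper": 0.15},
    {"dx": 0,"dy": 0,"dz": 0,"ax": 0,"ay": 0,"az": 0,"gripper": 0.15},
  ],
)

```text
clock: 17.45
eef_pos: [468.7, -21.2, 168.0]
tool_rot: [3.141, 0.001, 1.758]
force: [1.1, 0.1, 0.3]
width: 12.9
gripper_force: 0.0
```

```bash
python3 - <<'E'
from cell import ctrl
from h import *
s=ctrl.read_state();im=ctrl.get_image('wrist');p0=np.array(s['eef_pos']);print(p0,s['tool_rot'],s['force'])
Tt=np.eye(4);Tt[:3,:3]=R.from_euler('xyz',s['tool_rot']).as_matrix();Tt[:3,3]=p0
i=ctrl.get_image('scene');t=ctrl.get_image('top');np.savez('s8.npz',**i)
for n,g in(('wrist',{**im,'T':Tt@im['T_tool_cam']}),('scene',i),('top',t)):
    P=cloud(g);c=g['color'].astype(int)
    k=(P[...,2]>81)&(P[...,2]<105)&(np.hypot(P[...,0]-477,P[...,1]+69)<25);p=P[k]
    if len(p): print(n,len(p),'mid',((p.max(0)+p.min(0))/2).round(1),'span',np.ptp(p,axis=0).round(1),'tool',(Tt[:3,:3].T@(np.r_[((p.max(0)+p.min(0))/2)[:2],80]-p0)).round(1))
    if n!='wrist':
        q=(np.hypot(P[...,0]-510,P[...,1]+209)<56)&(P[...,2]<50)&(P[...,2]>5)&(P[...,1]<-210)
        print(' bowl grey-dark px',(q&(c.max(2)<100)).sum(),q.sum())
print(cv2.boxPoints(board(i)[0]).round(1).tolist())
E
```

```text
[468.70399936 -21.1624963  167.95712389] [3.14122696e+00 5.32891222e-04 1.75835080e+00] [1.06060937 0.09289062 0.33224505]
wrist 784 mid [475.8 -64.4  91.9] span [19.1 24.2 21.3] tool [-43.8  -1.1  88. ]
scene 113 mid [478.1 -69.7  92.5] span [26.9 27.3 22.6] tool [-49.4   0.1  88. ]
 bowl grey-dark px 94 360
top 54 mid [479.8 -69.   93. ] span [29.  28.6 22.5] tool [-49.    1.9  88. ]
 bowl grey-dark px 55 552
[[395.29998779296875, -210.60000610351562], [631.7999877929688, -211.10000610351562], [632.2999877929688, 81.5], [395.79998779296875, 81.9000015258789]]
```

The coupler lies straight ahead, 48 mm away and about 0 mm off to the side. Lowering and pushing.

>>> step_arm(
  plan=[
    {"dx": 0,"dy": 0,"dz": 0.12,"ax": 0,"ay": 0,"az": 0,"gripper": 0.15},
    {"dx": 0,"dy": 0,"dz": 0.08,"ax": 0,"ay": 0,"az": 0,"gripper": 0.15},
    {"dx": -0.04,"dy": 0,"dz": 0,"ax": 0,"ay": 0,"az": 0,"gripper": 0.15},
    {"dx": -0.02,"dy": 0,"dz": 0,"ax": 0,"ay": 0,"az": 0,"gripper": 0.15},
    {"dx": -0.015,"dy": 0,"dz": 0,"ax": 0,"ay": 0,"az": 0,"gripper": 0.15},
    {"dx": -0.015,"dy": 0,"dz": 0,"ax": 0,"ay": 0,"az": 0,"gripper": 0.15},
    {"dx": -0.015,"dy": 0,"dz": 0,"ax": 0,"ay": 0,"az": 0,"gripper": 0.15},
    {"dx": -0.015,"dy": 0,"dz": 0,"ax": 0,"ay": 0,"az": 0,"gripper": 0.15},
    {"dx": -0.015,"dy": 0,"dz": 0,"ax": 0,"ay": 0,"az": 0,"gripper": 0.15},
    {"dx": -0.015,"dy": 0,"dz": 0,"ax": 0,"ay": 0,"az": 0,"gripper": 0.15},
    {"dx": -0.015,"dy": 0,"dz": 0,"ax": 0,"ay": 0,"az": 0,"gripper": 0.15},
    {"dx": -0.015,"dy": 0,"dz": 0,"ax": 0,"ay": 0,"az": 0,"gripper": 0.15},
    {"dx": -0.015,"dy": 0,"dz": 0,"ax": 0,"ay": 0,"az": 0,"gripper": 0.15},
    {"dx": -0.015,"dy": 0,"dz": 0,"ax": 0,"ay": 0,"az": 0,"gripper": 0.15},
    {"dx": 0,"dy": 0,"dz": 0,"ax": 0,"ay": 0,"az": 0,"gripper": 0.15},
  ],
)

```text
clock: 19.48
eef_pos: [480.2, -83.6, 107.8]
tool_rot: [-3.142, 0.0, 1.757]
force: [0.7, -0.7, -0.1]
width: 12.6
gripper_force: 0.0
```

```bash
python3 - <<'E'
from cell import ctrl
from h import *
s=ctrl.read_state();im=ctrl.get_image('wrist');p0=np.array(s['eef_pos']);print(p0,s['tool_rot'],s['force'])
Tt=np.eye(4);Tt[:3,:3]=R.from_euler('xyz',s['tool_rot']).as_matrix();Tt[:3,3]=p0
i=ctrl.get_image('scene');P=cloud(i);c=i['color'].astype(int)
k=(P[...,2]>79)&(P[...,2]<106)&(abs(P[...,0]-490)<50)&(P[...,1]<p0[1]-10)&(P[...,1]>-200)&(c.min(2)>60);p=P[k]
print(len(p),'mid',((p.max(0)+p.min(0))/2).round(1),'span',np.ptp(p,axis=0).round(1),'tool',(Tt[:3,:3].T@(((p.max(0)+p.min(0))/2)-p0)).round(1))
print(cv2.boxPoints(board(i)[0]).round(1).tolist())
E
```

```text
[480.15242772 -83.62342689 107.76725722] [-3.14157811e+00  2.49912169e-04  1.75693250e+00] [ 0.67032319 -0.68822195 -0.12730155]
104 mid [ 481.  -108.9   91.5] span [23.1 24.9 24.2] tool [-25.   -3.8  16.3]
[[394.70001220703125, -210.60000610351562], [631.7999877929688, -211.10000610351562], [632.2999877929688, 81.69999694824219], [395.29998779296875, 82.0999984741211]]
```

The coupler is upright in the cradle, 25 mm ahead. Continuing.

>>> step_arm(
  plan=[
    {"dx": -0.015,"dy": 0,"dz": 0,"ax": 0,"ay": 0,"az": 0,"gripper": 0.15},
    {"dx": -0.015,"dy": 0,"dz": 0,"ax": 0,"ay": 0,"az": 0,"gripper": 0.15},
    {"dx": -0.015,"dy": 0,"dz": 0,"ax": 0,"ay": 0,"az": 0,"gripper": 0.15},
    {"dx": -0.015,"dy": 0,"dz": 0,"ax": 0,"ay": 0,"az": 0,"gripper": 0.15},
    {"dx": -0.015,"dy": 0,"dz": 0,"ax": 0,"ay": 0,"az": 0,"gripper": 0.15},
    {"dx": -0.015,"dy": 0,"dz": 0,"ax": 0,"ay": 0,"az": 0,"gripper": 0.15},
    {"dx": -0.015,"dy": 0,"dz": 0,"ax": 0,"ay": 0,"az": 0,"gripper": 0.15},
    {"dx": -0.015,"dy": 0,"dz": 0,"ax": 0,"ay": 0,"az": 0,"gripper": 0.15},
    {"dx": -0.015,"dy": 0,"dz": 0,"ax": 0,"ay": 0,"az": 0,"gripper": 0.15},
    {"dx": -0.015,"dy": 0,"dz": 0,"ax": 0,"ay": 0,"az": 0,"gripper": 0.15},
    {"dx": -0.015,"dy": 0,"dz": 0,"ax": 0,"ay": 0,"az": 0,"gripper": 0.15},
    {"dx": -0.015,"dy": 0,"dz": 0,"ax": 0,"ay": 0,"az": 0,"gripper": 0.15},
    {"dx": -0.015,"dy": 0,"dz": 0,"ax": 0,"ay": 0,"az": 0,"gripper": 0.15},
    {"dx": -0.015,"dy": 0,"dz": 0,"ax": 0,"ay": 0,"az": 0,"gripper": 0.15},
    {"dx": -0.015,"dy": 0,"dz": 0,"ax": 0,"ay": 0,"az": 0,"gripper": 0.15},
    {"dx": -0.015,"dy": 0,"dz": 0,"ax": 0,"ay": 0,"az": 0,"gripper": 0.15},
    {"dx": -0.015,"dy": 0,"dz": 0,"ax": 0,"ay": 0,"az": 0,"gripper": 0.15},
    {"dx": -0.015,"dy": 0,"dz": 0,"ax": 0,"ay": 0,"az": 0,"gripper": 0.15},
    {"dx": -0.015,"dy": 0,"dz": 0,"ax": 0,"ay": 0,"az": 0,"gripper": 0.15},
  ],
)

```text
clock: 21.95
eef_pos: [496.1, -167.3, 107.8]
tool_rot: [3.142, -0.0, 1.758]
force: [-0.9, 0.6, 0.1]
width: 12.8
gripper_force: 0.0
```

>>> step_arm(
  plan=[
    {"dx": -0.01,"dy": 0,"dz": 0,"ax": 0,"ay": 0,"az": 0,"gripper": 0.15},
    {"dx": -0.01,"dy": 0,"dz": 0,"ax": 0,"ay": 0,"az": 0,"gripper": 0.15},
    {"dx": -0.01,"dy": 0,"dz": 0,"ax": 0,"ay": 0,"az": 0,"gripper": 0.15},
    {"dx": -0.01,"dy": 0,"dz": 0,"ax": 0,"ay": 0,"az": 0,"gripper": 0.15},
    {"dx": -0.01,"dy": 0,"dz": 0,"ax": 0,"ay": 0,"az": 0,"gripper": 0.15},
    {"dx": -0.01,"dy": 0,"dz": 0,"ax": 0,"ay": 0,"az": 0,"gripper": 0.15},
    {"dx": -0.01,"dy": 0,"dz": 0,"ax": 0,"ay": 0,"az": 0,"gripper": 0.15},
    {"dx": 0,"dy": 0,"dz": 0,"ax": 0,"ay": 0,"az": 0,"gripper": 0.15},
    {"dx": 0,"dy": 0,"dz": 0,"ax": 0,"ay": 0,"az": 0,"gripper": 0.15},
  ],
)

```text
clock: 23.08
eef_pos: [499.9, -187.6, 107.8]
tool_rot: [-3.142, -0.0, 1.758]
force: [-0.5, -0.6, -0.1]
width: 12.9
gripper_force: 0.0
```

```bash
python3 - <<'E'
from cell import ctrl
from h import *
s=ctrl.read_state();print(s['eef_pos'],s['force']);between(ctrl)
i=ctrl.get_image('scene');P=cloud(i);r,m,W=board(i);print(cv2.boxPoints(r).round(1).tolist());c=i['color'].astype(int)
q=(P[...,2]>60)&(P[...,2]<112)&(P[...,1]<-200)&(P[...,1]>-260)&(abs(P[...,0]-505)<40)&(c.min(2)>70);q&=~(m>0);print('light pts at edge above 60:',q.sum(),P[q].mean(0) if q.any() else '')
E
```

```text
[ 499.86932574 -187.63626566  107.80896948] [-0.49842139 -0.61386044 -0.13500153]
gap pts, world z hist (array([  0,  95, 119,  33,   4,   0,   0, 297,   0,   0,   0]), array([  0,  10,  20,  30,  40,  50,  60,  70,  80,  90, 100, 120]))
[[394.5, -210.3000030517578], [630.9000244140625, -211.60000610351562], [632.5999755859375, 81.30000305175781], [396.1000061035156, 82.69999694824219]]
light pts at edge above 60: 0
```

Nothing remains at the edge, so the coupler has dropped too. I lift clear and look into the bowl.

>>> step_arm(
  plan=[
    {"dx": 0.02,"dy": 0,"dz": -0.05,"ax": 0,"ay": 0,"az": 0,"gripper": 0.15},
    {"dx": 0,"dy": 0,"dz": -0.18,"ax": 0,"ay": 0,"az": 0,"gripper": 0.15},
    {"dx": 0,"dy": 0,"dz": -0.18,"ax": 0,"ay": 0,"az": 0,"gripper": 0.15},
    {"dx": 0,"dy": 0,"dz": -0.18,"ax": 0,"ay": 0,"az": 0.08,"gripper": 0.15},
    {"dx": -0.15,"dy": 0,"dz": 0,"ax": 0,"ay": 0,"az": 0.04,"gripper": 0.15},
    {"dx": -0.15,"dy": 0,"dz": 0,"ax": 0,"ay": 0,"az": 0,"gripper": 0.15},
    {"dx": 0,"dy": 0,"dz": 0,"ax": 0,"ay": 0,"az": 0,"gripper": 0.15},
    {"dx": 0,"dy": 0,"dz": 0,"ax": 0,"ay": 0,"az": 0,"gripper": 0.15},
  ],
)

```text
clock: 24.18
eef_pos: [501.5, -270.4, 285.4]
tool_rot: [3.141, -0.001, 1.57]
force: [0.2, -0.1, 0.5]
width: 13.0
gripper_force: 0.0
```

```bash
python3 - <<'E'
from cell import ctrl
from h import *
s=ctrl.read_state();im=ctrl.get_image('wrist');p0=np.array(s['eef_pos']);print(s['clock'],p0,s['force'])
Tt=np.eye(4);Tt[:3,:3]=R.from_euler('xyz',s['tool_rot']).as_matrix();Tt[:3,3]=p0;im['T']=Tt@im['T_tool_cam']
P=cloud(im);c=im['color'].astype(int)
m=((abs(P[...,2]-76)<10)&(c[...,0]-c[...,2]>25)).astype(np.uint8)
u=[[x,np.nonzero(m[:,x])[0].max()+.5] for x in range(220,350,3) if m[:,x].any()];p=rays(im,u,76);print('edge',np.median(p[:,1]),np.polyfit(p[:,0],p[:,1],1),'board z',np.percentile(P[m>0][:,2],[5,50,95]))
q=(P[...,2]>49)&(P[...,2]<60)&(abs(P[...,0]-510)<75)&(P[...,1]<-195)&(P[...,1]>-285);b=P[q];print('bowl x',b[:,0].min(),b[:,0].max(),'far y',b[:,1].min())
i=ctrl.get_image('scene');print(cv2.boxPoints(board(i)[0]).round(1).tolist())
cv2.imwrite('pics/f.png',cv2.convertScaleAbs(np.hstack([cv2.resize(i['color'][130:340,130:400,::-1],(400,311)),cv2.resize(im['color'][:311,80:480,::-1],(400,311))]),alpha=1.4))
E
```

```text
24.175 [ 501.49358434 -270.40663309  285.38869616] [ 0.15608731 -0.06760936  0.46941129]
edge -204.98306962238132 [-8.93851528e-04 -2.04533046e+02] board z [73.9313704  75.37346923 78.89798991]
bowl x 447.7718825774705 572.1400604981629 far y -268.89929323257525
[[394.70001220703125, -210.60000610351562], [631.7999877929688, -211.0], [632.2999877929688, 81.69999694824219], [395.20001220703125, 82.0999984741211]]
```

View pics/f.png

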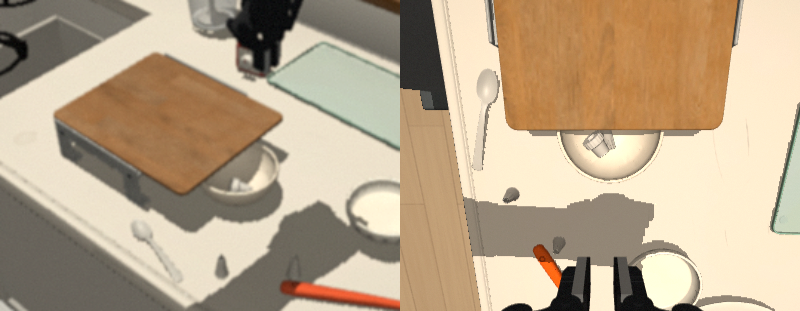

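The last picture shows the coupler and nozzle lying together in the bowl (right half, about (600,145)). The board is flat with its edge over the bowl's middle, and the bowl and clean nozzles have not moved. Handing in.

```bash
python3 -c "
from cell import ctrl
print(ctrl.finish_job())"
```

```text
the job is handed in; nothing more can be done
None
```

The job is handed in at about 24 s: the board lies flat with its leading edge within about 2 mm of the bowl's middle, the used nozzle and the coupler are both in the bowl, and the last views show the bowl and clean nozzles unmoved and nothing else disturbed.

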